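# Lay the next border strip of a tile panel

### The arm

A 7-joint arm with a two-finger parallel gripper is mounted at the origin on the work surface. World frame = base frame: x ahead of the robot, y to its left, z up, the work surface at z = 0. Lengths are in m, angles in rad, forces in N, time in s.
With the tool pointing down it reaches from about 0.4 to 0.85 m from the base axis. Payload 4.5 kg.
Tool frame: the origin (TCP) lies midway between the tips of the shut fingers; the grasp point (between the pads) lies robot.grip_point_offset behind it (robot.grip_point_offset is the distance from the TCP to the grasp point, in m); z points along the fingers, y is the line along which they close (so a half turn about z gives the same grasp; the last joint's range is limited). The gripper opens to 88 mm and grips with 3 to 60 N. Pads are 18 mm wide; open, the fingers measure 123 mm over their backs; the gripper's body (75 mm by 187 mm) begins 45 mm behind the grasp point.
Start: joints at [-1.289, 0.689, -0.195, 1.565, 0.157, 0.902, -0.215], TCP at [0.153, 0.606, 0.239] pointing down, gripper open.
Joint ranges: [-3.01, 3.01], [-0.46, 2.08], [-1.47, 1.51], [0.13, 2.56], [-1, 4.14], [0.04, 2.09], [-2.66, 2.66]. Speed limits (rad/s): [2.57, 2.57, 3.14, 3.14, 3.14, 3.14, 3.14].

### API

Orientations are given as a unit quaternion [x, y, z, w].
In Python, from station import robot gives the robot as it stands.
- The arm moves only by the tool play_rows, never from a script. Its argument "rows" is a list of rows, each a list of 2 entries, a list of its own where there are three numbers: the shift along the tool's x, y, z as a fraction of full scale, then the turn, a rotation vector about the tool's x, y, z as a fraction of full scale. A call has 1 to 10 rows; each row shifts and turns the commanded pose from where the row before left it, along the tool's axes as they then stand; what a row does not reach is not made up. Full scale, the value 1, is 20 mm for a shift and 60 degrees for a turn. A row lasts 1/12 s, in which the tool goes at most 41.7 mm and 7.16 degrees, less where a joint would pass 70% of its speed; a pose out of reach is approached as far as the arm can. A call with a number of a shift or a turn outside -1 to 1 is refused whole. A call with a gripper value outside its range is refused whole. "hand" is the gripper's target within -1 to 1 (shut at 1, half-way at 0, fully open at -1), set as the call begins (left out, the last holds). The fingers move at their own pace and stop on an object; "squeeze" is the grip in N (left out, the last holds). Time passes only in rows, so rows that do not move let the fingers close. It gives the time, the measured TCP pose, the force, the opening and the grip force at its end, in the units of the state.
- robot.state(): the state, without advancing time (a new reading comes with each control period).
- robot.camera(name): name is "side" or "top" or "wrist"; returns the picture (420x560x3 uint8, red, green, blue); there is no depth.
- robot.camera_model(name): a dict with "fx", "fy", "cx", "cy" (pixels), "R" (3x3) and "t" (3): a world point X has camera coordinates R X + t. Camera axes: x right, y down, z forward; pixel columns grow to the right and rows downward; lengths in m; the calibration is good to about 2 mm. A picture is of the moment at which its call begins: read the wrist's pose just before it. camera_model takes no time and is no camera call; for the wrist camera it gives the pose at the moment of the call.
- robot.hand_in(): hands the job in; it is judged then, once.
The state is a dict: "time_s": time; "qpos": joint angles; "joint_vel": joint speeds; "joint_torque": joint torques, N m; "eef_pos": TCP position; "orientation": TCP orientation; "force": force on the tool from outside, world axes, zero at the start; "ft_torque": the same for the moment, N m; "width": opening from 0.0 (shut) to 1.0 (fully open); "grip_force": force on a finger pad.
Only numpy, scipy, OpenCV 4.12 (cv2) and the standard library are available. Lean on these libraries where they do the work, as an engineer would, in place of code of your own. Each camera call takes 0.05 s, during which the arm holds its last target. There are 200 camera calls.

### The job

Pull the long tile strip out of the bucket without tipping the bucket or taking out the two short offcuts, and lay it glazed face up on the setting board as the next piece of the border: tight against the far batten along its whole length and butted end to end against the short piece already set there. Set it down, do not drop it, and leave the hammer, the tile stack and the bowl where they are.

Things in the scene. Friction and masses are not known exactly. Their poses are not given: they have to be found in the camera images.
- strip_mid (a point): The long tile strip, a loose bar of fired clay 200 long, 30 wide, 12 thick, about 0.14 kg, one broad face white-glazed. Point: centre of the broad face that is NOT glazed. x runs along the strip, ends at x = -100 (foot) and +100 (top); y across its width, level at the start; z comes out of the glazed face, which lies at z = +12 and at the start looks up and back over the bucket.
- strip: The same strip's foot: centre of its unglazed face's lower edge (100 mm along -x from the point above), same axes. At the start it stands on the bucket's inner floor and leans about 38 degrees from upright, its top towards the bucket's +x, standing out 75 mm past the rim (along the strip); no other strip stands out so far.
- bucket: Squarish open grey plastic pail, loose, 1.6 kg, 95 (x) by 142 (y) outside, walls 5, rim 105 and inner floor 9 above the bench; thin wire bail on its -x side. Origin: centre of its underside, z up. Three strips stand on its floor against the -x wall and lean over the +x rim, side by side in y, centres 43 mm apart; the long one may have any of the three places.
- short_a: A short offcut, 134 long, 30 wide, 12 thick, leaning in the bucket beside the long strip, its end about 10 mm past the rim. Origin and axes as for the long strip's foot. It stays in the bucket.
- short_b: The other short offcut, 128 long, otherwise the same. It stays in the bucket.
- board: Plywood setting board, fixed: 220 (x) by 340 (y), top 15 above the bench. Origin: centre of its underside; x towards the far batten, z up. Two wooden battens stand 16 above its top: the far one along the +x edge, inner face x = +86; one along the +y edge, inner face y = +146. Along the +y batten a 12 thick strip is already set (fixed), x -84.5 to 55.5, y 116 to 146. The rest is bare.
- corner (a point): On the board's top, the foot of the corner between the far batten and the free end of the short piece already set against it (fixed, glaze up, 12 thick, board x 56 to 86, y 76 to 146). Axes as the board's. The long strip belongs here: its centre comes to 15 mm towards -x and 100 mm towards -y of this point, its long side on the batten; either of its ends may be the one that butts.
- hammer: Tile cutter's hammer lying on the bench: wooden handle 160 and two-edged steel head 150 across, 35 high, 0.8 kg. Origin under the head; the handle runs to its -x. To be left alone.
- tile_stack: Stack of four square blue tiles, 100 by 100, 48 high. Origin: centre of its underside. To be left alone.
- bowl: Small white bowl, 90 across, 55 high. Origin: centre of its underside. To be left alone.
Things that resemble listed ones, but are neither listed nor needed, are in the scene too. Leave any black look-alike of the strip alone.

How it is judged:
By the outcome, as a careful person would: the job done as asked, in the order asked, and still so for the second after the job is handed in, with the robot touching nothing.
It also fails if it takes over 58 s, if anything falls off the work surface, if the arm or the gripper's body presses on something with over 40 N, if the wrist force passes 120 N, or if a joint passes its speed limit or range.

## Working session

There is one attempt and no reset: what is moved stays moved. The work goes in short steps, Python scripts to look and compute and a tool call to move; the robot and the scene stay as the last step left them, time stands still between calls to the robot, and variables do not carry over. Pictures are saved under pics/ and viewed, at most 10 in all, crops included, and the job is handed in when it is done.

Besides the shell and the picture viewer there is one more tool, called as name(argument=value, ...) on one line, values as JSON. play_rows: Moves the arm, as the interface text tells. Shift numbers are shares of 20 mm and turn numbers shares of 60 degrees, none past 1 either way. Its arguments: {"type":"object","properties":{"rows":{"type":"array"},"hand":{"type":"number"},"squeeze":{"type":"number"}},"required":["rows"]}

```bash
mkdir -p pics; ls; python3 - <<'E'
from station import robot
import cv2,numpy as np
a=robot.camera("top");b=robot.camera("side")
cv2.imwrite("pics/top0.png",a[:,:,::-1]);cv2.imwrite("pics/side0.png",b[:,:,::-1])
for n in("top","side","wrist"):
  m=robot.camera_model(n);print(n,m["fx"],m["cx"],m["cy"],np.round(m["R"],3).tolist(),np.round(m["t"],3))
print(robot.grip_point_offset,robot.state())
E
```

```text
pics
top 381.5323268984228 274.63486831559027 216.71350804867436 [[0.025, -1.0, 0.005], [-0.994, -0.026, -0.108], [0.108, -0.002, -0.994]] [0.04  0.482 1.03 ]
side 448.47472781133706 277.97043176864804 217.87295950347075 [[0.889, -0.459, -0.016], [-0.273, -0.502, -0.821], [0.368, 0.734, -0.571]] [-0.424  0.222  0.905]
wrist 316.8907296901864 284.3994645537156 212.65962941710177 [[0.245, 0.969, -0.002], [0.928, -0.234, 0.291], [0.281, -0.073, -0.957]] [-0.622 -0.041  0.391]
0.0187 {'time_s': 0.1, 'qpos': array([-1.28923113,  0.68990563, -0.19455746,  1.56621115,  0.15729758,
        0.90251833, -0.21508031]), 'joint_vel': array([ 0.00083175, -0.00165705,  0.00060699, -0.00171552,  0.00024095,
        0.00248338, -0.00133765]), 'joint_torque': array([-2.45489005e-03, -5.28501320e+01, -1.27148408e+00, -1.53836882e+01,
       -5.25997009e-02,  1.95162531e-03,  3.82453015e-05]), 'eef_pos': array([0.15315847, 0.60536444, 0.23799545]), 'orientation': array([ 1.23506490e-01,  9.92343422e-01, -8.23006022e-04, -5.41677007e-05]), 'force': array([-0.02208041,  0.02380391, -0.45395749]), 'ft_torque': array([-0.05562312,  0.0192829 , -0.01284309]), 'grip_force': 0.0, 'width': 0.9996822720535032}
```

View pics/top0.png

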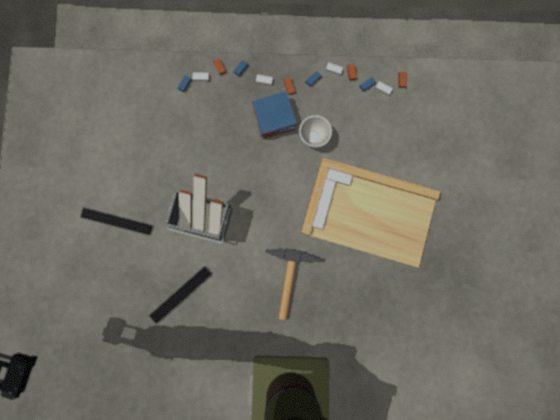

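View pics/side0.png

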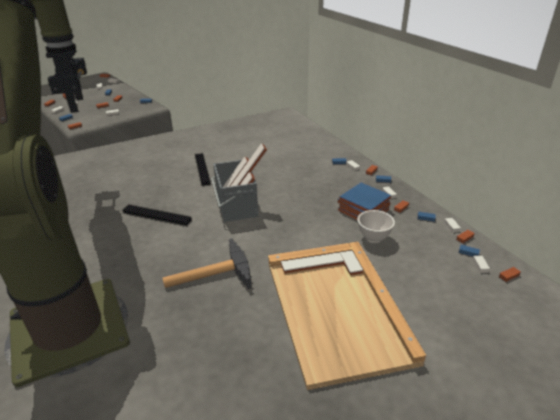

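The top view shows the bucket at about (200,215) with three pale strips in it. Their top ends are at (185,193), (200,177) and (216,203), and the middle one stands out farthest. The board is at (370,212), with its corner near (352,178). The black bars at (117,221) and (181,295) are look-alikes to leave alone. Next I'll enlarge the bucket and the corner.

```bash
cat > h.py <<'E'
import numpy as np,cv2
from station import robot
def ray(n,uv,m=None):
    m=m or robot.camera_model(n); R=np.array(m["R"]);t=np.array(m["t"])
    d=R.T@np.array([(uv[0]-m["cx"])/m["fx"],(uv[1]-m["cy"])/m["fy"],1.]); return -R.T@t,d
def plane(n,uv,z,m=None):
    c,d=ray(n,uv,m); return c+d*(z-c[2])/d[2]
def two(n1,u1,n2,u2):
    c1,d1=ray(n1,u1);c2,d2=ray(n2,u2)
    s=np.linalg.lstsq(np.c_[d1,-d2],c2-c1,rcond=None)[0]
    a=c1+s[0]*d1;b=c2+s[1]*d2; return (a+b)/2,np.linalg.norm(a-b)
def proj(n,X,m=None):
    m=m or robot.camera_model(n); p=np.array(m["R"])@X+m["t"]; return np.array([m["fx"]*p[0]/p[2]+m["cx"],m["fy"]*p[1]/p[2]+m["cy"]])
E
python3 - <<'E'
import cv2,numpy as np
a=cv2.imread("pics/top0.png");b=cv2.imread("pics/side0.png")
f=lambda i,x,y,w,h:cv2.resize(i[y:y+h,x:x+w],(400,300),interpolation=cv2.INTER_CUBIC)
o=np.vstack([np.hstack([f(a,150,170,100,75),f(b,190,137,100,75)]),np.hstack([f(a,290,150,160,120),f(b,260,235,180,135)])])
cv2.imwrite("pics/c1.png",cv2.convertScaleAbs(o,alpha=1.3))
E
```

```text
(no output)
```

View pics/c1.png

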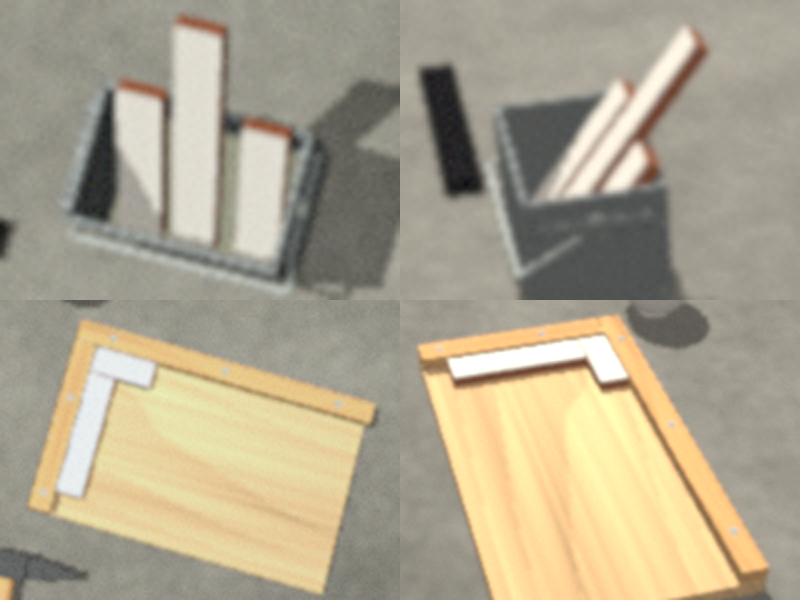

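The crop confirms it: the middle strip, top end at top-view pixels (194,175.5)–(206.5,178), is the long one because it stands far out past the rim, while its neighbours barely clear it. The free end of the set piece is near (352,177). Now I'll compute the poses.

```bash
python3 - <<'E'
from h import *
P=lambda n,uv,z:print(np.round(plane(n,uv,z),4))
print("strip top glazed edge"); print([two("top",(200.2,177),"side",(262.8,145.5))])
c=lambda x,y:(150+x/4,170+y/4)
print("rim corners z.105")
for q in[(112,85),(322,138),(285,275),(65,210)]: P("top",c(*q),.105)
b=lambda x,y:(290+x/2.5,150+(y-300)/2.5)
print("batten outer top z.031: corner NW, NE, SW(z.031), board SE z.015")
P("top",b(83,321),.031);P("top",b(376,403),.031);P("top",b(30,505),.031);P("top",b(325,592),.015)
print("corner z.027 via piece");P("top",b(157,367),.027);P("top",b(151,388),.027)
m=robot.camera_model("side");s=lambda x,y:(260+(x-400)*.45,235+(y-300)*.45)
print("side corner");P("side",s(612,339),.027);P("side",s(626,380),.027)
for n in("top","side"):
  m=robot.camera_model(n);print(-np.array(m["R"]).T@m["t"])
E
```

```text
strip top glazed edge
[(array([0.55616149, 0.23371751, 0.17436667]), np.float64(0.00025943881721746527))]
rim corners z.105
[0.532  0.3028 0.105 ]
[0.5011 0.1664 0.105 ]
[0.4126 0.1866 0.105 ]
[0.4505 0.3285 0.105 ]
batten outer top z.031: corner NW, NE, SW(z.031), board SE z.015
[ 0.6485 -0.0798  0.031 ]
[ 0.5639 -0.407   0.031 ]
[ 0.4403 -0.024   0.031 ]
[ 0.3535 -0.353   0.015 ]
corner z.027 via piece
[ 0.5991 -0.1639  0.027 ]
[ 0.575  -0.1572  0.027 ]
side corner
[ 0.6265 -0.1046  0.027 ]
[ 0.6013 -0.164   0.027 ]
[0.36706446 0.0544778  1.07622909]
[ 0.10405119 -0.74702385  0.69199005]
```

play_rows(rows=[[[-0.88,-0.65,-0.12],[0,0,0]],[[-0.88,-0.65,-0.12],[0,0,0]],[[-0.88,-0.65,-0.12],[0,0,0]],[[-0.88,-0.65,-0.12],[0,0,0]],[[-0.88,-0.65,-0.12],[0,0,0]],[[-0.88,-0.65,-0.12],[0,0,0]],[[-0.88,-0.65,-0.12],[0,0,0]],[[-0.88,-0.65,-0.12],[0,0,0]],[[-0.88,-0.65,-0.12],[0,0,0]],[[-0.88,-0.65,-0.12],[0,0,0]]], hand=-1)

```text
time_s: 0.93
eef_pos: [0.2925, 0.4355, 0.2625]
orientation: [0.124, 0.992, -0.0, -0.0]
force: [0.3, 0.3, 1.1]
width: 1.004
grip_force: 0.0
```

play_rows(rows=[[[-0.88,-0.65,-0.12],[0,0,0]],[[-0.88,-0.65,-0.12],[0,0,0]],[[-0.88,-0.65,-0.12],[0,0,0]],[[-0.88,-0.65,-0.12],[0,0,0]],[[-0.88,-0.65,-0.12],[0,0,0]],[[-0.88,-0.65,-0.12],[0,0,0]],[[-0.88,-0.65,-0.12],[0,0,0]],[[-0.88,-0.65,-0.12],[0,0,0]],[[-0.88,-0.65,-0.12],[0,0,0]],[[-0.88,-0.65,-0.12],[0,0,0]]])

```text
time_s: 1.77
eef_pos: [0.4311, 0.2664, 0.2865]
orientation: [0.124, 0.992, -0.0, -0.0]
force: [-0.1, -0.1, 0.0]
width: 1.0
grip_force: 0.0
```

play_rows(rows=[[[0,0,0],[0,-0.1083,0]],[[0,0,0],[0,-0.1083,0]],[[0,0,0],[0,-0.1083,0]],[[0,0,0],[0,-0.1083,0]],[[0,0,0],[0,-0.1083,0]],[[0,0,0],[0,-0.1083,0]],[[0,0,0],[0,-0.1083,0]],[[0,0,0],[0,-0.1083,0]],[[0,0,0],[0,0,0]],[[0,0,0],[0,0,0]]])

```text
time_s: 2.6
eef_pos: [0.4334, 0.2634, 0.2823]
orientation: [0.117, 0.929, -0.054, 0.346]
force: [1.2, -0.4, 0.4]
width: 0.999
grip_force: 0.0
```

```bash
python3 - <<'E'
from h import *
s=robot.state();print(np.round(s["qpos"],3),s["eef_pos"],s["orientation"])
cv2.imwrite("pics/w1.png",robot.camera("wrist")[:,:,::-1])
s=robot.state();print(np.round(s["qpos"],3),s["eef_pos"],s["orientation"])
E
```

```text
[-1.393  0.532  0.498  2.285  1.281  0.452 -0.862] [0.43338919 0.26339288 0.28228315] [ 0.11730268  0.92919867 -0.05371445  0.3463303 ]
[-1.39   0.531  0.497  2.284  1.28   0.452 -0.862] [0.43427189 0.26291212 0.28287722] [ 0.11882254  0.92898751 -0.05312517  0.34646952]
```

View pics/w1.png

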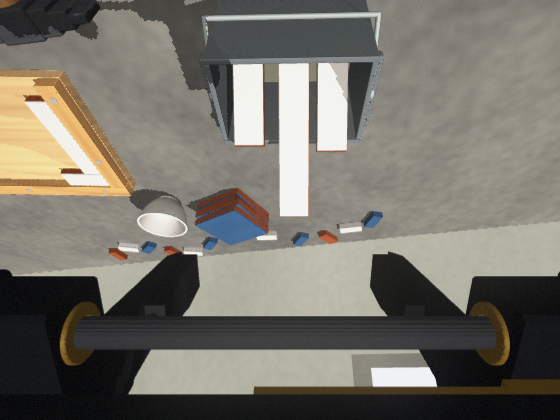

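The wrist view shows the long strip as the middle one, columns 280–308 with its top end at (294,216). The two shorter offcuts end at rows 146 and 151.

play_rows(rows=[[[0,0,0],[0,-0.06,0]],[[0,0,0],[0,-0.06,0]],[[0,0,0],[0,-0.06,0]],[[0,0,0],[0,0,0]],[[0,0,0],[0,0,0]]])

```text
time_s: 3.07
eef_pos: [0.4348, 0.2622, 0.2828]
orientation: [0.114, 0.892, -0.064, 0.432]
force: [0.2, 1.0, 0.1]
width: 0.998
grip_force: 0.0
```

```bash
python3 - <<'E'
from h import *
from scipy.spatial.transform import Rotation as Ro
im=robot.camera("wrist");m=robot.camera_model("wrist");s=robot.state()
cv2.imwrite("pics/w2.png",im[:,:,::-1])
R=Ro.from_quat(s["orientation"]).as_matrix();p=s["eef_pos"];print("tool R",np.round(R,3).tolist(),p)
mask=(im.min(2)>185).astype(np.uint8)
cs,_=cv2.findContours(mask,cv2.RETR_EXTERNAL,cv2.CHAIN_APPROX_NONE)
for c in cs:
  if cv2.contourArea(c)>400: print(cv2.minAreaRect(c),cv2.boundingRect(c))
T=np.array([.5562,.2337,.1744]);print("proj est top",proj("wrist",T,m),"tool frame",R.T@(T-p)*1000)
print("cam in tool",np.round(R.T@(-np.array(m["R"]).T@m["t"]-p),4),np.round(m["R"]@R,3).tolist())
E
```

```text
tool R [[-0.6, 0.261, 0.756], [0.15, 0.965, -0.214], [-0.786, -0.015, -0.618]] [0.43519773 0.26202187 0.28329353]
((403.0, 367.5), (35.0, 66.0), 90.0) (370, 350, 67, 36)
((161.0, 181.0), (51.29248046875, 20.385475158691406), 9.462321281433105) (136, 170, 51, 23)
((46.01085662841797, 103.67068481445312), (132.49111938476562, 30.070667266845703), 46.88818359375) (0, 56, 103, 87)
((245.37705993652344, 64.66436767578125), (88.29884338378906, 32.53391647338867), 86.98721313476562) (227, 21, 36, 88)
((295.0, 102.0), (164.0, 32.0), 90.0) (279, 20, 33, 165)
((337.7684631347656, 66.68791961669922), (32.42344665527344, 95.36174011230469), 1.3019527196884155) (321, 19, 34, 96)
proj est top [292.04898066 185.11393121] tool frame [  8.71001108   5.80444673 164.89973619]
cam in tool [ 0.0745 -0.0017 -0.1465] [[0.0, 1.0, 0.0], [-0.957, 0.001, -0.291], [-0.291, -0.0, 0.957]]
```

play_rows(rows=[[[0.4,0.075,0.95],[0,0,0]],[[0.4,0.075,0.95],[0,0,0]],[[0.4,0.075,0.95],[0,0,0]],[[0.4,0.075,0.95],[0,0,0]],[[0.4,0.075,0.95],[0,0,0]],[[0.4,0.075,0.95],[0,0,0]],[[0,0,0],[0,0,0]],[[0,0,0],[0,0,0]]])

```text
time_s: 3.78
eef_pos: [0.4954, 0.253, 0.1753]
orientation: [0.115, 0.892, -0.065, 0.433]
force: [0.4, 0.5, 0.2]
width: 0.999
grip_force: 0.0
```

```bash
python3 - <<'E'
from h import *
from scipy.spatial.transform import Rotation as Ro
im=robot.camera("wrist");m=robot.camera_model("wrist");s=robot.state()
cv2.imwrite("pics/w3.png",im[:,:,::-1])
R=Ro.from_quat(s["orientation"]).as_matrix();p=s["eef_pos"];print("tool R",np.round(R,3).tolist(),p)
mask=(im.min(2)>185).astype(np.uint8)
cs,_=cv2.findContours(mask,cv2.RETR_EXTERNAL,cv2.CHAIN_APPROX_NONE)
for c in cs:
  if cv2.contourArea(c)>400: print(cv2.minAreaRect(c),cv2.boundingRect(c))
T=np.array([.5562,.2337,.1744]);print("proj est top",proj("wrist",T,m),"tool frame",R.T@(T-p)*1000)
E
```

```text
tool R [[-0.598, 0.261, 0.758], [0.15, 0.965, -0.214], [-0.787, -0.014, -0.617]] [0.49488965 0.25350255 0.17583353]
((404.5, 367.5), (35.0, 63.0), 90.0) (373, 350, 64, 36)
((130.59458923339844, 225.43243408203125), (63.786808013916016, 16.76869773864746), 9.462322235107422) (99, 217, 64, 19)
((19.171955108642578, 178.5524444580078), (62.12819290161133, 25.53281021118164), 32.905242919921875) (0, 151, 53, 35)
((285.5, 207.5), (47.0, 155.0), 0.0) (262, 130, 48, 156)
((211.31590270996094, 125.83029174804688), (116.63195037841797, 48.54547119140625), 84.6607666015625) (182, 70, 56, 113)
((350.1869201660156, 129.2099151611328), (49.29148864746094, 124.83075714111328), 1.4688007831573486) (324, 67, 52, 125)
((292.0, 99.5), (65.0, 36.0), 90.0) (274, 67, 37, 66)
proj est top [282.49692963 284.69863043] tool frame [-38.52393235  -3.10472124  51.56959013]
```

View pics/w3.png

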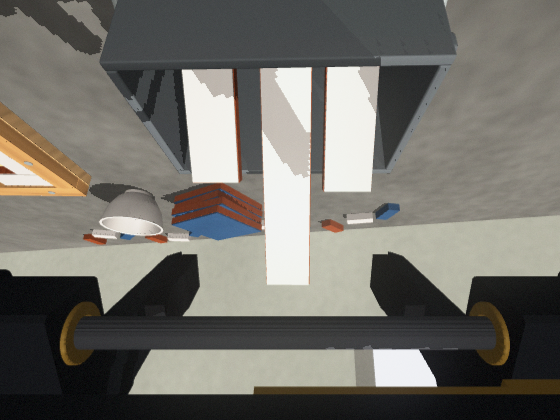

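The strip's top end spans (266–310, 286), centred between the fingers to about 1 mm. I'll advance 60 mm and grip.

play_rows(rows=[[[0.01,0.01,0.6],[0,0,0]],[[0.01,0.01,0.6],[0,0,0]],[[0.01,0.01,0.6],[0,0,0]],[[0.01,0.01,0.6],[0,0,0]],[[0.01,0.01,0.6],[0,0,0]],[[0,0,0],[0,0,0]],[[0,0,0],[0,0,0]],[[0,0,0],[0,0,0]]])

```text
time_s: 4.5
eef_pos: [0.5391, 0.2427, 0.1369]
orientation: [0.114, 0.892, -0.064, 0.433]
force: [-0.5, -0.1, -0.5]
width: 0.997
grip_force: 0.0
```

play_rows(rows=[[[0,0,0],[0,0,0]],[[0,0,0],[0,0,0]],[[0,0,0],[0,0,0]],[[0,0,0],[0,0,0]],[[0,0,0],[0,0,0]],[[0,0,0],[0,0,0]],[[0,0,0],[0,0,0]],[[0,0,0],[0,0,0]],[[0,0,0],[0,0,0]],[[0,0,0],[0,0,0]]], hand=1, squeeze=45)

```text
time_s: 5.33
eef_pos: [0.5393, 0.2427, 0.1368]
orientation: [0.114, 0.892, -0.064, 0.433]
force: [-0.2, 0.2, 0.0]
width: 0.335
grip_force: 44.9
```

play_rows(rows=[[[-0.2,0,0],[0,0,0]],[[-0.3,0,0],[0,0,0]],[[-0.4,0,-0.05],[0,0,0]],[[-0.4,0,-0.05],[0,0,0]],[[-0.4,0,-0.05],[0,0,0]],[[-0.4,0,-0.05],[0,0,0]],[[-0.4,0,-0.05],[0,0,0]],[[-0.4,0,-0.05],[0,0,0]],[[0,0,0],[0,0,0]]])

```text
time_s: 6.08
eef_pos: [0.571, 0.235, 0.1884]
orientation: [0.115, 0.891, -0.063, 0.434]
force: [0.2, -0.9, -1.2]
width: 0.333
grip_force: 44.9
```

```bash
python3 - <<'E'
from h import *
a=robot.camera("top");b=robot.camera("side");print(robot.state()["eef_pos"],robot.state()["force"])
f=lambda i:cv2.resize(i[100:250,140:340],(400,300),interpolation=cv2.INTER_CUBIC)[:,:,::-1]
cv2.imwrite("pics/p1.png",np.hstack([f(a),f(b)]))
E
```

```text
[0.56965002 0.23553355 0.18651672] [ 0.81647909  0.83329767 -2.70185247]
```

View pics/p1.png

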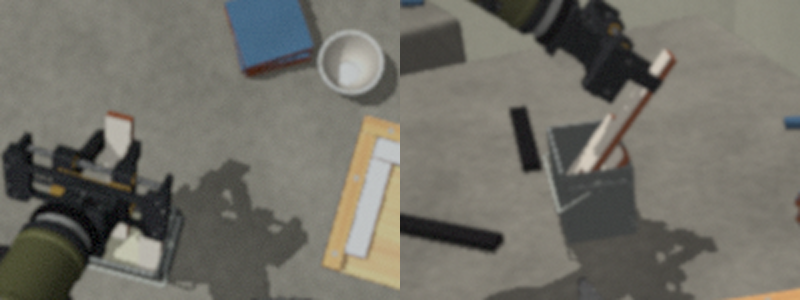

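The strip moves with the hand and the bucket stays upright with the offcuts in it. I'll keep pulling along the strip axis.

play_rows(rows=[[[-0.5,0,-0.05],[0,0,0]],[[-0.6,0,-0.06],[0,0,0]],[[-0.6,0,-0.06],[0,0,0]],[[-0.6,0,-0.06],[0,0,0]],[[-0.6,0,-0.06],[0,0,0]],[[-0.6,0,-0.06],[0,0,0]],[[-0.6,0,-0.06],[0,0,0]],[[-0.6,0,-0.06],[0,0,0]],[[-0.6,0,-0.1],[0,0,0]],[[-0.3,0,-0.2],[0,0,0]]])

```text
time_s: 7.02
eef_pos: [0.6255, 0.2217, 0.2844]
orientation: [0.114, 0.892, -0.064, 0.433]
force: [0.2, -1.6, -1.8]
width: 0.333
grip_force: 44.9
```

```bash
python3 - <<'E'
from h import *
a=robot.camera("top");b=robot.camera("side");s=robot.state();print(s["eef_pos"],s["force"],np.round(s["qpos"],2),s["width"])
f=lambda i:cv2.resize(i[80:260,120:360],(400,300),interpolation=cv2.INTER_CUBIC)[:,:,::-1]
cv2.imwrite("pics/p2.png",np.hstack([f(a),f(b)]))
E
```

```text
[0.62508891 0.22223775 0.28433667] [-0.4032847   0.11594474 -2.12217409] [-1.15  0.75  0.68  2.11  1.99  0.33 -1.35] 0.33362804450666805
```

View pics/p2.png

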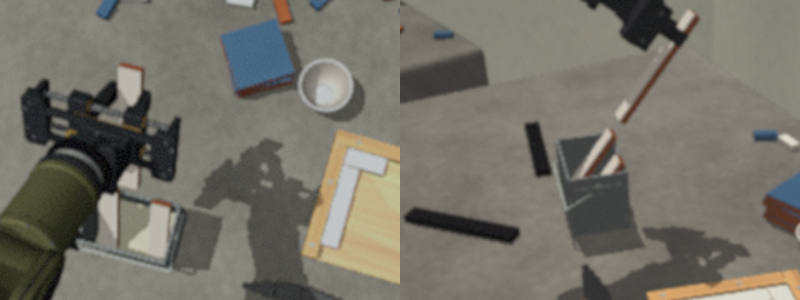

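The strip is clear of the bucket and both offcuts are still inside. Now I'll level the tool.

play_rows(rows=[[[0,-0.3,0],[0,0.1,0]],[[0,-0.3,0],[0,0.1,0]],[[0,-0.3,0],[0,0.1,0]],[[0,-0.3,0],[0,0.1,0]],[[0,-0.3,0],[0,0.1,0]],[[0,-0.3,0],[0,0.1,0]],[[0,-0.3,0],[0,0.1,0]],[[0,-0.3,0],[0,0.1,0]],[[0,0,0],[0,0,0]],[[0,0,0],[0,0,0]]])

```text
time_s: 7.95
eef_pos: [0.6369, 0.1882, 0.2809]
orientation: [0.135, 0.953, -0.05, 0.266]
force: [-0.5, -0.6, -2.0]
width: 0.336
grip_force: 44.9
```

play_rows(rows=[[[0,0,0],[0,0,0.1]],[[0,0,0],[0,0,0.1]],[[0,0,0],[0,0,0.1]],[[0,0,0],[0,0,0.1]],[[0,0,0],[0,0,0.1]],[[0,0,0],[0,0,0.1]],[[0,0,0],[0,0,0.1]],[[0,0,0],[0,0,0.1]],[[0,0,0],[0,0,0]],[[0,0,0],[0,0,0]]])

```text
time_s: 8.78
eef_pos: [0.6347, 0.1925, 0.2802]
orientation: [0.506, 0.819, 0.061, 0.263]
force: [-0.1, -0.5, -2.9]
width: 0.333
grip_force: 44.9
```

```bash
python3 - <<'E'
from h import *
from scipy.spatial.transform import Rotation as Ro
s=robot.state();print(s["eef_pos"],s["orientation"],np.round(s["qpos"],2),np.round(Ro.from_quat(s["orientation"]).as_matrix(),3).tolist())
E
```

```text
[0.63468709 0.19254503 0.28022404] [0.5057134  0.8193761  0.0614079  0.26287988] [-0.77  0.6   0.34  1.86  0.58  0.39 -0.57] [[-0.35, 0.796, 0.493], [0.861, 0.481, -0.165], [-0.369, 0.367, -0.854]]
```

```bash
cat >> h.py <<'E'
from scipy.spatial.transform import Rotation as Ro
a=np.radians(-14.5)
BX=np.array([np.cos(a),np.sin(a),0]);BY=np.array([-np.sin(a),np.cos(a),0])
RT=np.c_[BY,BX,[0,0,-1]]
def todo(goal,RT=RT):
    s=robot.state();R=Ro.from_quat(s["orientation"]).as_matrix()
    print("pos",np.round(s["eef_pos"],4),"shift mm in tool",np.round(R.T@(np.array(goal)-s["eef_pos"])*1000,1),"in target tool",np.round(RT.T@(np.array(goal)-s["eef_pos"])*1000,1),"rot deg",np.round(np.degrees(Ro.from_matrix(R.T@RT).as_rotvec()),1),"F",np.round(s["force"],1))
E
python3 -c "
from h import *
todo([.5164,-.3177,.15])"
```

```text
pos [0.6347 0.1925 0.2802] shift mm in tool [-349.9 -387.3  137.3] in target tool [-523.6   13.2  130.2] rot deg [29.1 13.3 40.1] F [-0.1 -0.5 -2.9]
```

play_rows(rows=[[[0,0,0],[0.048,0.022,0.067]],[[0,0,0],[0.048,0.022,0.067]],[[0,0,0],[0.048,0.022,0.067]],[[0,0,0],[0.048,0.022,0.067]],[[0,0,0],[0.048,0.022,0.067]],[[0,0,0],[0.048,0.022,0.067]],[[0,0,0],[0.048,0.022,0.067]],[[0,0,0],[0.048,0.022,0.067]],[[0,0,0],[0.048,0.022,0.067]],[[0,0,0],[0.048,0.022,0.067]]])

```text
time_s: 9.62
eef_pos: [0.6358, 0.191, 0.2805]
orientation: [0.793, 0.609, 0.002, 0.001]
force: [-1.1, -1.6, -2.5]
width: 0.336
grip_force: 44.9
```

```bash
python3 -c "
from h import *
todo([.5164,-.3177,.15])"
```

```text
pos [0.6358 0.191  0.2805] shift mm in tool [-522.6   15.1  129.5] in target tool [-522.4   11.8  130.5] rot deg [ 0.2 -0.1 -0.4] F [-1.1 -1.6 -2.5]
```

play_rows(rows=[[[-0.5,0.02,0],[0,0,0]],[[-0.95,0.02,0],[0,0,0]],[[-0.95,0.02,0],[0,0,0]],[[-0.95,0.02,0],[0,0,0]],[[-0.95,0.02,0],[0,0,0]],[[-0.95,0.02,0],[0,0,0]],[[-0.95,0.02,0],[0,0,0]],[[-0.95,0.02,0],[0,0,0]],[[-0.95,0.02,0],[0,0,0]],[[-0.95,0.02,0],[0,0,0]]])

```text
time_s: 10.45
eef_pos: [0.5922, 0.0136, 0.2799]
orientation: [0.791, 0.611, 0.002, 0.002]
force: [-0.1, 0.2, -2.3]
width: 0.331
grip_force: 44.9
```

play_rows(rows=[[[-0.95,0.02,0.2],[0,0,0]],[[-0.95,0.02,0.2],[0,0,0]],[[-0.95,0.02,0.2],[0,0,0]],[[-0.95,0.02,0.2],[0,0,0]],[[-0.95,0.02,0.2],[0,0,0]],[[-0.95,0.02,0.2],[0,0,0]],[[-0.95,0.02,0.2],[0,0,0]],[[-0.95,0.02,0.2],[0,0,0]],[[-0.95,0.02,0.2],[0,0,0]],[[-0.95,0.02,0.2],[0,0,0]]])

```text
time_s: 11.28
eef_pos: [0.5475, -0.1705, 0.239]
orientation: [0.791, 0.611, 0.002, 0.002]
force: [-0.2, 0.1, -1.3]
width: 0.337
grip_force: 44.9
```

play_rows(rows=[[[-0.95,0,0.5],[0,0,0]],[[-0.95,0,0.5],[0,0,0]],[[-0.95,0,0.5],[0,0,0]],[[-0.95,0,0.5],[0,0,0]],[[-0.95,0,0.5],[0,0,0]],[[-0.95,0,0.5],[0,0,0]],[[-0.8,0,0.5],[0,0,0]],[[0,0,0],[0,0,0]],[[0,0,0],[0,0,0]],[[0,0,0],[0,0,0]]])

```text
time_s: 12.12
eef_pos: [0.5163, -0.2934, 0.1691]
orientation: [0.792, 0.611, 0.003, 0.001]
force: [-0.2, 0.4, -1.9]
width: 0.333
grip_force: 44.9
```

```bash
python3 - <<'E'
from h import *
todo([.5164,-.3177,.04])
w=robot.camera("wrist");t=robot.camera("top");s=robot.camera("side")
f=lambda i,x,y,w,h:cv2.resize(i[y:y+h,x:x+w],(400,300),interpolation=cv2.INTER_CUBIC)[:,:,::-1]
cv2.imwrite("pics/w4raw.png",w[:,:,::-1])
cv2.imwrite("pics/q.png",np.vstack([np.hstack([f(w,0,0,560,420),f(t,280,130,200,150)]),np.hstack([f(s,220,200,240,180),f(s,180,100,160,120)])]))
E
```

```text
pos [ 0.5163 -0.2934  0.1691] shift mm in tool [-24.1   5.6 129. ] in target tool [-23.5   6.2 129.1] rot deg [ 0.3 -0.3 -0.2] F [-0.2  0.4 -1.9]
```

View pics/q.png

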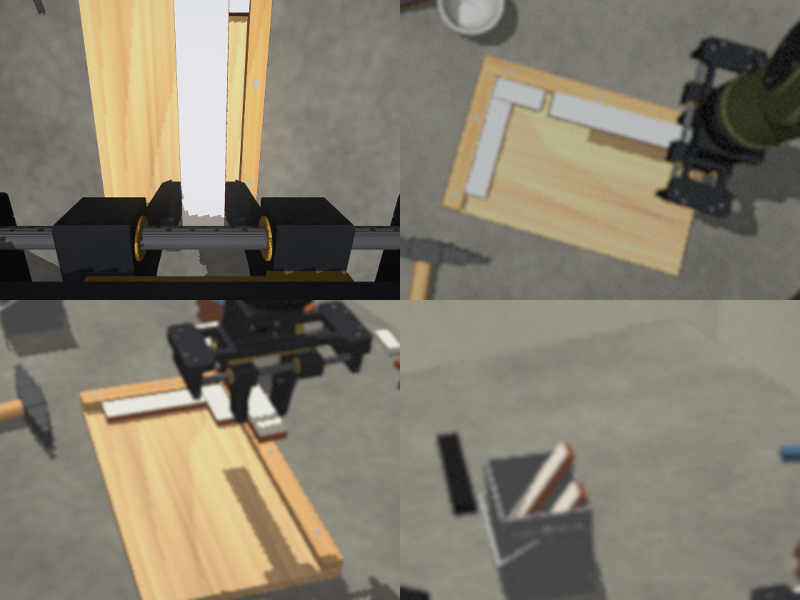

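The picture shows the strip held level with its glaze up, lined up with the batten and short of the set piece. The bucket still stands with both offcuts in it. Now I'll lower it.

play_rows(rows=[[[-0.13,0.03,0.75],[0,0,0]],[[-0.13,0.03,0.75],[0,0,0]],[[-0.13,0.03,0.75],[0,0,0]],[[-0.13,0.03,0.75],[0,0,0]],[[-0.13,0.03,0.75],[0,0,0]],[[-0.13,0.03,0.75],[0,0,0]],[[-0.13,0.03,0.75],[0,0,0]],[[-0.13,0.03,0.75],[0,0,0]],[[-0.13,0.03,0.5],[0,0,0]],[[0,0,0],[0,0,0]]])

```text
time_s: 13.1
eef_pos: [0.5154, -0.3179, 0.0372]
orientation: [0.792, 0.61, 0.003, -0.001]
force: [0.4, 0.0, -1.5]
width: 0.332
grip_force: 44.9
```

play_rows(rows=[[[0,0,0.1],[0,0,0]],[[0,0,0.1],[0,0,0]],[[0,0,0.1],[0,0,0]],[[0,0,0],[0,0,0]],[[0,0,0],[0,0,0]]])

```text
time_s: 13.52
eef_pos: [0.5164, -0.3183, 0.0332]
orientation: [0.793, 0.61, 0.004, 0.001]
force: [-0.3, 1.0, -1.9]
width: 0.333
grip_force: 44.9
```

```bash
python3 - <<'E'
from h import *
todo([.5164,-.3177,.018])
w=robot.camera("wrist")
cv2.imwrite("pics/w5.png",w[:,:,::-1])
E
```

```text
pos [ 0.5164 -0.3183  0.0332] shift mm in tool [ 0.5 -0.3 15.2] in target tool [ 0.6 -0.2 15.2] rot deg [ 0.3 -0.3 -0.4] F [-0.3  1.  -1.9]
```

View pics/w5.png

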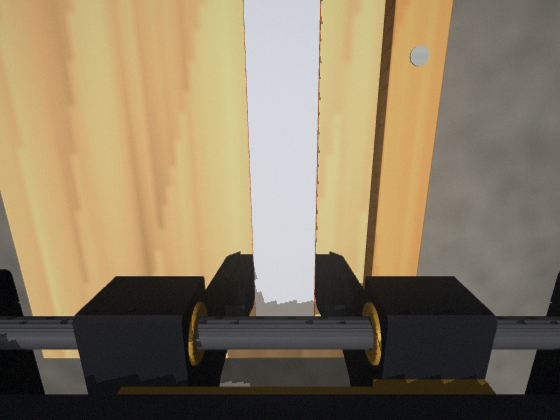

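The strip lies over bare board, columns 248–318, about 28 mm clear of the batten edge at column ~375, and the fingers are clear too. I'll move 4 mm off the batten and lower gently.

play_rows(rows=[[[0,-0.1,0.12],[0,0,0]],[[0,-0.1,0.12],[0,0,0]],[[0,0,0.12],[0,0,0]],[[0,0,0.1],[0,0,0]],[[0,0,0.1],[0,0,0]],[[0,0,0],[0,0,0]],[[0,0,0],[0,0,0]]])

```text
time_s: 14.15
eef_pos: [0.5123, -0.3173, 0.0214]
orientation: [0.793, 0.61, 0.004, 0.0]
force: [0.2, 0.5, -2.5]
width: 0.329
grip_force: 44.9
```

play_rows(rows=[[[0,0,0.05],[0,0,0]],[[0,0,0.05],[0,0,0]],[[0,0,0],[0,0,0]],[[0,0,0],[0,0,0]]])

```text
time_s: 14.48
eef_pos: [0.5124, -0.3173, 0.0195]
orientation: [0.793, 0.61, 0.004, 0.001]
force: [0.4, -0.4, -1.1]
width: 0.336
grip_force: 44.9
```

play_rows(rows=[[[0,0,0.05],[0,0,0]],[[0,0,0],[0,0,0]],[[0,0,0],[0,0,0]],[[0,0,0],[0,0,0]]])

```text
time_s: 14.82
eef_pos: [0.5124, -0.3173, 0.0186]
orientation: [0.793, 0.61, 0.004, 0.001]
force: [-0.7, -0.3, -1.3]
width: 0.333
grip_force: 44.9
```

play_rows(rows=[[[0,0,0.05],[0,0,0]],[[0,0,0],[0,0,0]],[[0,0,0],[0,0,0]],[[0,0,0],[0,0,0]]])

```text
time_s: 15.15
eef_pos: [0.5125, -0.3174, 0.018]
orientation: [0.793, 0.61, 0.004, 0.001]
force: [-1.1, 0.1, 4.9]
width: 0.334
grip_force: 44.9
```

play_rows(rows=[[[0,0,0.03],[0,0,0]],[[0,0,0],[0,0,0]],[[0,0,0],[0,0,0]],[[0,0,0],[0,0,0]]])

```text
time_s: 15.48
eef_pos: [0.5125, -0.3174, 0.0179]
orientation: [0.793, 0.61, 0.004, 0.001]
force: [-2.4, 0.7, 10.4]
width: 0.336
grip_force: 44.9
```

play_rows(rows=[[[0,0,0],[0,0,0]],[[0,0,0],[0,0,0]],[[0,0,0],[0,0,0]],[[0,0,0],[0,0,0]],[[0,0,0],[0,0,0]]], hand=0.1, squeeze=20)

```text
time_s: 15.9
eef_pos: [0.5123, -0.3173, 0.0167]
orientation: [0.793, 0.61, 0.004, 0.0]
force: [-0.3, 0.0, 0.5]
width: 0.45
grip_force: 0.0
```

play_rows(rows=[[[0,0,-0.2],[0,0,0]],[[0,0,-0.4],[0,0,0]],[[0,0,-1],[0,0,0]],[[0,0,-1],[0,0,0]],[[0,0,-1],[0,0,0]],[[0.6,-1,0],[0,0,0]],[[0.6,-1,0],[0,0,0]],[[0.6,-1,0],[0,0,0]],[[0.6,-1,0],[0,0,0]],[[0.6,-0.5,0],[0,0,0]]])

```text
time_s: 16.73
eef_pos: [0.4377, -0.2355, 0.0896]
orientation: [0.793, 0.609, 0.003, -0.0]
force: [-0.0, 0.3, 0.3]
width: 0.452
grip_force: 0.0
```

play_rows(rows=[[[0,0,0],[0,0,0]],[[0,0,0],[0,0,0]],[[0,0,0],[0,0,0]]], hand=1)

```text
time_s: 16.98
eef_pos: [0.4418, -0.2377, 0.0893]
orientation: [0.793, 0.609, 0.004, 0.002]
force: [0.1, 0.2, -0.1]
width: 0.247
grip_force: 0.0
```

```bash
cat >> h.py <<'E'
COR=np.array([.6005,-.164,.015])
def board(X): d=np.asarray(X)-COR; return np.array([d@BX,d@BY])*1000
def strip(n,thr):
    im=robot.camera(n);m=robot.camera_model(n)
    mask=(im.min(2)>thr).astype(np.uint8);mask=cv2.morphologyEx(mask,cv2.MORPH_OPEN,np.ones((3,3)))
    for c in cv2.findContours(mask,cv2.RETR_EXTERNAL,cv2.CHAIN_APPROX_NONE)[0]:
        if cv2.contourArea(c)>100:
            p=[board(plane(n,q,.027,m)) for q in cv2.boxPoints(cv2.minAreaRect(c))]
            p=np.round(p,1)
            if np.abs(p).max()<330: print(n,int(cv2.contourArea(c)),p.tolist())
    return im
E
python3 - <<'E'
from h import *
todo([.5164,-.3177,.018])
print("tcp board",board(robot.state()["eef_pos"]))
t=strip("top",150);s=strip("side",150);w=strip("wrist",170)
for n,i in(("t",t),("s",s),("w",w)):cv2.imwrite(f"pics/a_{n}.png",i[:,:,::-1])
E
```

```text
pos [ 0.4418 -0.2377  0.0893] shift mm in tool [-58.4  92.1  71.8] in target tool [-58.8  92.3  71.3] rot deg [ 0.5 -0.2 -0.4] F [ 0.1  0.2 -0.1]
tcp board [-135.24191884 -111.0703249 ]
top 404 [[-61.8, -11.5], [-29.5, -11.9], [-29.4, -124.3], [-61.6, -123.5]]
top 687 [[-165.5, 76.5], [4.9, 71.7], [3.1, 3.4], [-167.0, 9.4]]
top 282 [[118.4, 157.1], [134.1, 102.4], [74.9, 86.5], [59.2, 140.8]]
side 147 [[-83.6, -46.7], [-69.6, -41.5], [-68.2, -150.7], [-81.0, -154.7]]
side 873 [[-60.4, -13.9], [-19.9, 0.8], [-26.2, -161.4], [-61.4, -171.5]]
side 109 [[266.7, -14.5], [292.6, -6.1], [278.4, -55.8], [253.7, -63.3]]
side 170 [[77.6, 151.8], [156.2, 193.2], [151.8, 145.4], [75.9, 107.1]]
wrist 8774 [[-62.6, -149.3], [-61.5, -9.2], [-32.3, -12.0], [-27.3, -153.6]]
wrist 1966 [[-28.7, 25.5], [3.1, 25.4], [7.6, 4.1], [-25.3, 4.3]]
```

Top, side and wrist views agree that the strip lies flat and parallel to the batten, about 30 mm off it and about 13 mm from the piece, with its centre level with the tool. I'll shut the fingers, lower them beside it and push it to the batten.

play_rows(rows=[[[0,0,0.7],[0,0,0]],[[0,0,0.7],[0,0,0]],[[0,0,0.7],[0,0,0]],[[0,0,0.7],[0,0,0]],[[0,0,0.5],[0,0,0]],[[0,0,0.2],[0,0,0]],[[0,0.5,0],[0,0,0]],[[0,0.5,0],[0,0,0]],[[0,0.5,0],[0,0,0]],[[0,0,0],[0,0,0]]])

```text
time_s: 17.97
eef_pos: [0.4727, -0.2449, 0.0194]
orientation: [0.793, 0.61, 0.005, 0.002]
force: [-0.4, 0.8, -0.9]
width: 0.007
grip_force: 0.0
```

play_rows(rows=[[[0,0.3,0],[0,0,0]],[[0,0.3,0],[0,0,0]],[[0,0.3,0],[0,0,0]],[[0,0.3,0],[0,0,0]],[[0,0.3,0],[0,0,0]],[[0,0.3,0],[0,0,0]],[[0,0,0],[0,0,0]]])

```text
time_s: 18.55
eef_pos: [0.5057, -0.2534, 0.0191]
orientation: [0.793, 0.61, 0.004, 0.001]
force: [-1.1, -0.1, -0.2]
width: 0.005
grip_force: 0.0
```

```bash
python3 - <<'E'
from h import *
s=robot.state();print("tcp board",board(s["eef_pos"]),s["eef_pos"][2],s["force"],s["width"])
strip("top",150);strip("wrist",170)
E
```

```text
tcp board [ -69.41978168 -110.28265286] 0.019128567357726466 [-1.08854521 -0.13627774 -0.24679131] 0.005178772911953719
top 287 [[-54.5, -11.4], [-22.9, -12.2], [-23.9, -93.0], [-55.5, -92.0]]
top 690 [[-165.5, 76.5], [4.9, 71.7], [3.1, 3.4], [-167.0, 9.4]]
top 315 [[78.0, 165.1], [146.7, 127.9], [121.1, 84.2], [52.7, 121.5]]
wrist 14668 [[-55.0, -111.0], [-54.8, -11.3], [-25.9, -12.2], [-19.6, -112.4]]
wrist 149 [[-25.7, 5.2], [3.1, 5.0], [3.2, 4.4], [-25.6, 4.5]]
```

play_rows(rows=[[[0,0.25,0],[0,0,0]],[[0,0.25,0],[0,0,0]],[[0,0.25,0],[0,0,0]],[[0,0.25,0],[0,0,0]],[[0,0,0],[0,0,0]],[[0,0,0],[0,0,0]]])

```text
time_s: 19.15
eef_pos: [0.5248, -0.2585, 0.0193]
orientation: [0.793, 0.61, 0.004, 0.001]
force: [-0.4, -1.1, 0.0]
width: 0.009
grip_force: 0.0
```

```bash
python3 - <<'E'
from h import *
s=robot.state();print("tcp board",board(s["eef_pos"]),s["eef_pos"][2],s["force"],s["width"])
strip("top",150);strip("wrist",170)
E
```

```text
tcp board [ -49.65878363 -110.43776845] 0.01932535285404892 [-0.37947403 -1.09183597  0.0497027 ] 0.009330739172311833
top 279 [[-33.0, -11.3], [-2.3, -12.1], [-3.3, -93.2], [-34.0, -92.2]]
top 694 [[-165.7, 75.7], [4.5, 72.0], [3.2, 3.5], [-166.6, 8.3]]
top 319 [[91.2, 167.4], [143.0, 116.1], [103.4, 79.0], [52.0, 130.2]]
wrist 14666 [[-34.1, -111.3], [-33.6, -11.3], [-4.8, -12.3], [1.3, -113.0]]
wrist 150 [[-25.7, 5.1], [3.0, 5.0], [3.1, 4.3], [-25.7, 4.5]]
```

play_rows(rows=[[[0,0.1,0],[0,0,0]],[[0,0,0],[0,0,0]],[[0,0,0],[0,0,0]]])

```text
time_s: 19.5
eef_pos: [0.526, -0.2589, 0.0193]
orientation: [0.793, 0.61, 0.004, 0.001]
force: [-0.0, 0.4, -0.4]
width: 0.006
grip_force: 0.0
```

play_rows(rows=[[[0,0.1,0],[0,0,0]],[[0,0,0],[0,0,0]],[[0,0,0],[0,0,0]]])

```text
time_s: 19.75
eef_pos: [0.5273, -0.2592, 0.0192]
orientation: [0.793, 0.61, 0.003, 0.0]
force: [-1.3, -0.6, 1.6]
width: 0.004
grip_force: 1.0
```

play_rows(rows=[[[0,0.1,0],[0,0,0]],[[0,0.05,0],[0,0,0]],[[0,0,0],[0,0,0]]])

```text
time_s: 20.0
eef_pos: [0.5313, -0.2602, 0.0193]
orientation: [0.793, 0.61, 0.004, 0.001]
force: [0.3, 0.5, -0.3]
width: 0.004
grip_force: 0.5
```

play_rows(rows=[[[0,0.06,0],[0,0,0]],[[0,0,0],[0,0,0]]])

```text
time_s: 20.17
eef_pos: [0.5322, -0.2605, 0.0192]
orientation: [0.793, 0.61, 0.004, 0.001]
force: [-0.6, -0.7, 0.1]
width: 0.006
grip_force: 0.6
```

play_rows(rows=[[[0,0.05,0],[0,0,0]],[[0,0,0],[0,0,0]]])

```text
time_s: 20.33
eef_pos: [0.533, -0.2606, 0.0193]
orientation: [0.793, 0.61, 0.004, 0.001]
force: [-1.3, -0.2, -1.2]
width: 0.005
grip_force: 0.6
```

play_rows(rows=[[[0,0.05,0],[0,0,0]],[[0,0,0],[0,0,0]]])

```text
time_s: 20.5
eef_pos: [0.5332, -0.2607, 0.0192]
orientation: [0.793, 0.61, 0.003, -0.0]
force: [-2.9, 0.5, 1.2]
width: 0.005
grip_force: 1.6
```

play_rows(rows=[[[0,0.05,0],[0,0,0]],[[0,0,0],[0,0,0]]])

```text
time_s: 20.67
eef_pos: [0.5332, -0.2607, 0.0192]
orientation: [0.793, 0.61, 0.003, -0.001]
force: [-4.7, 2.1, 4.6]
width: 0.003
grip_force: 2.7
```

play_rows(rows=[[[0,0.05,0],[0,0,0]],[[0,0,0],[0,0,0]]])

```text
time_s: 20.83
eef_pos: [0.5332, -0.2607, 0.0192]
orientation: [0.793, 0.61, 0.002, -0.002]
force: [-5.7, 3.0, 5.3]
width: 0.009
grip_force: 3.6
```

```bash
python3 - <<'E'
from h import *
s=robot.state();print("tcp board",board(s["eef_pos"]),s["eef_pos"][2],s["force"],s["width"])
strip("top",150);strip("wrist",170);strip("side",150)
E
```

```text
tcp board [ -40.95107406 -110.4405702 ] 0.019201764548055875 [-5.71671692  2.9646106   5.28566411] 0.008909328791630904
top 267 [[-26.2, -11.6], [3.2, -12.1], [2.8, -99.7], [-26.6, -98.9]]
top 695 [[-165.0, 80.0], [6.3, 71.2], [2.9, 3.2], [-168.0, 13.1]]
top 320 [[78.0, 165.1], [144.9, 128.9], [119.2, 85.2], [52.7, 121.5]]
wrist 14582 [[-26.5, -111.2], [-25.7, -11.3], [3.0, -12.3], [8.7, -112.6]]
wrist 150 [[-25.4, 5.2], [3.2, 5.0], [3.3, 4.3], [-25.4, 4.5]]
side 296 [[-83.6, -74.0], [-49.0, -77.9], [-67.1, -137.6], [-99.7, -133.7]]
side 267 [[-128.6, 22.7], [-107.1, 22.7], [-131.6, -116.8], [-150.5, -116.3]]
side 124 [[265.1, -13.9], [292.1, -3.7], [279.6, -56.4], [253.9, -65.6]]
side 501 [[-163.8, 75.9], [-12.2, 75.4], [-20.1, 44.1], [-167.7, 45.4]]
```

The strip is now flush with the batten along its whole length, its edges in line with the set piece and about 5 N of contact. An end gap of about 16 mm remains, so I'll go round to the free end and push it along.

play_rows(rows=[[[0,-0.4,0],[0,0,0]],[[0,-0.5,0],[0,0,0]],[[0,0,-1],[0,0,0]],[[0,0,-1],[0,0,0]],[[0,0,-0.7],[0,0,0]],[[-0.9,0.4,0],[0,0,0]],[[-0.9,0.4,0],[0,0,0]],[[-0.9,0.4,0],[0,0,0]],[[-0.9,0.4,0],[0,0,0]],[[-0.9,0.2,0],[0,0,0]]])

```text
time_s: 21.82
eef_pos: [0.5317, -0.3548, 0.0734]
orientation: [0.793, 0.61, 0.005, 0.003]
force: [-0.2, -0.3, 0.7]
width: 0.007
grip_force: 0.0
```

play_rows(rows=[[[-0.9,0,0],[0,0,0]],[[-0.9,0,0],[0,0,0]],[[-0.5,0,0],[0,0,0]],[[0,0,0],[0,0,0]],[[0,0,0],[0,0,0]]])

```text
time_s: 22.23
eef_pos: [0.5181, -0.3976, 0.0727]
orientation: [0.793, 0.609, 0.004, 0.001]
force: [0.5, 0.7, -0.3]
width: 0.006
grip_force: 0.0
```

```bash
python3 - <<'E'
from h import *
todo(COR-.018*BX-.245*BY+[0,0,.004])
print(board(robot.state()["eef_pos"]))
strip("top",150);strip("side",150);strip("wrist",170)
E
```

```text
pos [ 0.5181 -0.3976  0.0727] shift mm in tool [ 1.6  2.9 53.7] in target tool [ 1.8  3.2 53.7] rot deg [ 0.4 -0.3 -0.4] F [ 0.5  0.7 -0.3]
[ -21.23775411 -246.81752417]
top 629 [[-25.4, -11.9], [3.1, -12.5], [1.4, -211.2], [-26.9, -210.1]]
top 649 [[-164.2, 79.1], [6.3, 70.3], [3.0, 4.1], [-167.1, 13.9]]
top 215 [[109.9, 154.8], [122.5, 111.1], [74.5, 98.1], [62.0, 141.6]]
side 113 [[-61.0, -201.6], [-47.0, -198.9], [-50.9, -244.2], [-64.2, -246.6]]
side 132 [[-23.1, -176.5], [0.5, -179.2], [-11.2, -210.2], [-34.1, -207.5]]
side 304 [[-25.9, -11.5], [6.6, 1.7], [4.1, -83.9], [-26.1, -94.8]]
side 1090 [[-191.2, 49.9], [-154.7, 57.1], [-166.9, -243.7], [-194.6, -246.5]]
side 2575 [[-134.7, 22.4], [-14.6, 35.9], [-69.1, -245.0], [-160.7, -248.6]]
side 131 [[263.8, -14.5], [291.7, -3.4], [280.0, -57.1], [253.5, -67.1]]
side 741 [[-154.1, 110.7], [25.0, 66.3], [-0.7, 0.6], [-170.2, 42.3]]
side 410 [[64.0, 150.0], [116.7, 233.4], [167.9, 177.0], [113.5, 99.4]]
wrist 111 [[10.1, -203.6], [15.1, -198.5], [20.2, -203.4], [15.3, -208.6]]
wrist 9104 [[-26.2, -112.3], [1.9, -112.4], [5.1, -210.8], [-27.6, -210.6]]
```

play_rows(rows=[[[0,0.05,0.7],[0,0,0]],[[0,0.05,0.7],[0,0,0]],[[0,0,0.7],[0,0,0]],[[0,0,0.4],[0,0,0]],[[0,0,0.19],[0,0,0]],[[0,0,0],[0,0,0]],[[0,0,0],[0,0,0]]])

```text
time_s: 22.97
eef_pos: [0.52, -0.398, 0.0185]
orientation: [0.793, 0.61, 0.003, 0.0]
force: [0.2, -0.4, 1.2]
width: -0.001
grip_force: 0.0
```

play_rows(rows=[[[0.25,0,0],[0,0,0]],[[0.25,0,0],[0,0,0]],[[0.25,0,0],[0,0,0]],[[0.25,0,0],[0,0,0]],[[0.25,0,0],[0,0,0]],[[0,0,0],[0,0,0]],[[0,0,0],[0,0,0]]])

```text
time_s: 23.55
eef_pos: [0.5269, -0.3734, 0.0192]
orientation: [0.792, 0.61, 0.004, 0.001]
force: [-0.2, -0.2, -0.2]
width: 0.01
grip_force: 0.0
```

```bash
python3 - <<'E'
from h import *
s=robot.state();print("tcp board",board(s["eef_pos"]),s["eef_pos"][2],s["force"])
strip("top",150)
E
```

```text
tcp board [ -18.88307272 -221.12370706] 0.01919699564981827 [-0.16841362 -0.18411179 -0.17461032]
top 636 [[-25.8, -10.9], [2.8, -11.3], [1.9, -210.4], [-26.7, -209.4]]
top 667 [[-164.2, 79.1], [6.3, 70.3], [2.9, 3.2], [-167.2, 13.1]]
top 227 [[109.9, 154.8], [122.5, 111.1], [74.5, 98.1], [62.0, 141.6]]
```

play_rows(rows=[[[0.2,0,0],[0,0,0]],[[0.2,0,0],[0,0,0]],[[0.15,0,0],[0,0,0]],[[0,0,0],[0,0,0]],[[0,0,0],[0,0,0]]])

```text
time_s: 24.02
eef_pos: [0.5296, -0.3626, 0.019]
orientation: [0.793, 0.61, 0.004, 0.0]
force: [0.5, -0.8, 0.3]
width: 0.005
grip_force: 0.0
```

play_rows(rows=[[[0.05,0,0],[0,0,0]],[[0,0,0],[0,0,0]]])

```text
time_s: 24.18
eef_pos: [0.5297, -0.3621, 0.0191]
orientation: [0.793, 0.61, 0.004, 0.001]
force: [0.3, -0.8, 0.4]
width: 0.003
grip_force: 0.1
```

play_rows(rows=[[[0.05,0,0],[0,0,0]],[[0,0,0],[0,0,0]]])

```text
time_s: 24.35
eef_pos: [0.5299, -0.3612, 0.0191]
orientation: [0.793, 0.61, 0.004, 0.001]
force: [-0.4, -0.7, 0.2]
width: 0.004
grip_force: 0.3
```

play_rows(rows=[[[0.05,0,0],[0,0,0]],[[0,0,0],[0,0,0]]])

```text
time_s: 24.52
eef_pos: [0.5301, -0.3602, 0.0191]
orientation: [0.793, 0.61, 0.004, 0.0]
force: [-0.3, -1.1, -0.2]
width: 0.005
grip_force: 0.4
```

```bash
python3 - <<'E'
from h import *
s=robot.state();print("tcp board",board(s["eef_pos"]),s["eef_pos"][2],s["force"])
strip("top",150)
E
```

```text
tcp board [ -19.01046328 -207.542779  ] 0.019073967783911554 [-0.31288476 -1.05718709 -0.20349447]
top 630 [[-25.3, 0.7], [3.6, 0.1], [1.8, -196.8], [-27.0, -195.7]]
top 672 [[-164.2, 79.1], [6.3, 70.3], [3.0, 4.1], [-167.1, 13.9]]
top 230 [[109.9, 154.8], [122.5, 111.1], [74.5, 98.1], [62.0, 141.6]]
```

play_rows(rows=[[[0.06,0,0],[0,0,0]],[[0,0,0],[0,0,0]]])

```text
time_s: 24.73
eef_pos: [0.5305, -0.3589, 0.0191]
orientation: [0.793, 0.61, 0.004, 0.0]
force: [0.3, -0.6, -0.2]
width: 0.006
grip_force: 0.3
```

play_rows(rows=[[[0.05,0,0],[0,0,0]],[[0,0,0],[0,0,0]]])

```text
time_s: 24.9
eef_pos: [0.5307, -0.358, 0.0191]
orientation: [0.793, 0.61, 0.004, 0.0]
force: [0.8, -0.7, -0.3]
width: 0.006
grip_force: 0.2
```

play_rows(rows=[[[0.05,0,0],[0,0,0]],[[0,0,0],[0,0,0]]])

```text
time_s: 25.07
eef_pos: [0.5307, -0.3579, 0.0192]
orientation: [0.793, 0.609, 0.003, 0.001]
force: [-1.2, -3.2, -1.1]
width: 0.006
grip_force: 1.2
```

play_rows(rows=[[[0.05,0,0],[0,0,0]],[[0,0,0],[0,0,0]]])

```text
time_s: 25.23
eef_pos: [0.5307, -0.3578, 0.0193]
orientation: [0.793, 0.609, 0.003, 0.001]
force: [-0.8, -4.5, -0.6]
width: 0.007
grip_force: 2.5
```

It has butted at about 4.5 N. I'll lift off and give the middle one more light press to the batten.

play_rows(rows=[[[-0.3,0,0],[0,0,0]],[[-0.4,0,0],[0,0,0]],[[0,0,-0.8],[0,0,0]],[[0,0,-1],[0,0,0]],[[0,0,-0.5],[0,0,0]],[[0,-0.9,0],[0,0,0]],[[0.8,-0.9,0],[0,0,0]],[[0.9,-0.4,0],[0,0,0]],[[0.9,0,0],[0,0,0]],[[0.9,0,0],[0,0,0]]])

```text
time_s: 26.07
eef_pos: [0.5024, -0.29, 0.0653]
orientation: [0.793, 0.609, 0.004, 0.0]
force: [0.2, -0.0, -0.7]
width: 0.003
grip_force: 0.0
```

play_rows(rows=[[[0.9,0,0],[0,0,0]],[[0.9,0,0],[0,0,0]],[[0.7,0,0],[0,0,0]],[[0,0,0],[0,0,0]],[[0,0,0],[0,0,0]]])

```text
time_s: 26.48
eef_pos: [0.516, -0.2419, 0.0655]
orientation: [0.792, 0.61, 0.004, 0.0]
force: [-0.2, -0.4, 0.2]
width: 0.001
grip_force: 0.0
```

```bash
python3 - <<'E'
from h import *
todo(COR-.060*BX-.096*BY+[0,0,.004])
strip("top",150);strip("wrist",170)
E
```

```text
pos [ 0.516  -0.2419  0.0655] shift mm in tool [ 0.4  2.  46.5] in target tool [ 0.6  2.3 46.5] rot deg [ 0.3 -0.3 -0.3] F [-0.2 -0.4  0.2]
top 1010 [[-165.8, 74.6], [4.3, 72.2], [2.6, -90.3], [-166.8, -85.2]]
top 341 [[97.2, 166.5], [140.5, 111.8], [91.5, 75.7], [48.5, 130.2]]
wrist 10230 [[-26.6, -124.4], [-25.5, 3.5], [3.2, 1.8], [8.4, -127.0]]
wrist 3195 [[-26.3, 30.9], [3.3, 30.7], [6.2, 3.3], [-24.8, 3.5]]
```

play_rows(rows=[[[0,0,0.7],[0,0,0]],[[0,0,0.7],[0,0,0]],[[0,0,0.6],[0,0,0]],[[0,0,0.3],[0,0,0]],[[0,0.3,0],[0,0,0]],[[0,0.3,0],[0,0,0]],[[0,0.2,0],[0,0,0]],[[0,0.1,0],[0,0,0]],[[0,0,0],[0,0,0]],[[0,0,0],[0,0,0]]])

```text
time_s: 27.42
eef_pos: [0.5337, -0.2472, 0.02]
orientation: [0.793, 0.61, 0.004, 0.001]
force: [-0.5, -0.1, -0.8]
width: 0.007
grip_force: 0.0
```

play_rows(rows=[[[0,0.05,0],[0,0,0]],[[0,0.05,0],[0,0,0]],[[0,0,0],[0,0,0]]])

```text
time_s: 27.67
eef_pos: [0.5354, -0.2476, 0.0197]
orientation: [0.793, 0.61, 0.004, 0.001]
force: [0.0, -1.5, -0.2]
width: 0.008
grip_force: 0.0
```

play_rows(rows=[[[0,0.05,0],[0,0,0]],[[0,0,0],[0,0,0]],[[0,0,0],[0,0,0]]])

```text
time_s: 27.92
eef_pos: [0.5362, -0.2479, 0.0195]
orientation: [0.793, 0.61, 0.004, 0.001]
force: [0.4, -0.0, -0.2]
width: 0.007
grip_force: 0.0
```

play_rows(rows=[[[0,0.05,0],[0,0,0]],[[0,0,0],[0,0,0]],[[0,0,0],[0,0,0]]])

```text
time_s: 28.17
eef_pos: [0.5366, -0.248, 0.0195]
orientation: [0.793, 0.61, 0.003, 0.0]
force: [-2.6, 1.6, 0.8]
width: 0.008
grip_force: 0.9
```

play_rows(rows=[[[0,0.05,0],[0,0,0]],[[0,0,0],[0,0,0]],[[0,0,0],[0,0,0]]])

```text
time_s: 28.42
eef_pos: [0.5366, -0.248, 0.0194]
orientation: [0.793, 0.61, 0.003, -0.001]
force: [-5.7, 1.8, 4.5]
width: -0.001
grip_force: 2.8
```

play_rows(rows=[[[0,0.05,0],[0,0,0]],[[0,0,0],[0,0,0]],[[0,0,0],[0,0,0]]])

```text
time_s: 28.67
eef_pos: [0.5366, -0.248, 0.0194]
orientation: [0.793, 0.609, 0.002, -0.002]
force: [-6.2, 2.0, 5.2]
width: 0.007
grip_force: 3.7
```

Tight. I'll back off, raise the arm clear and check.

play_rows(rows=[[[0,-0.3,0],[0,0,0]],[[0,-0.5,0],[0,0,0]],[[0,-0.5,-0.5],[0,0,0]],[[0,-0.8,-1],[0,0,0]],[[0,-1,-1],[0,0,0]],[[0,-1,-1],[0,0,0]],[[0,-1,-1],[0,0,0]],[[0,-1,-1],[0,0,0]],[[0,-1,-1],[0,0,0]],[[0,0,0],[0,0,0]]])

```text
time_s: 29.5
eef_pos: [0.3989, -0.2128, 0.1515]
orientation: [0.793, 0.609, 0.004, 0.002]
force: [0.7, -0.2, 0.6]
width: 0.007
grip_force: 0.0
```

```bash
python3 - <<'E'
from h import *
t=strip("top",150);w=strip("wrist",170);s=robot.camera("side")
f=lambda i,x,y,w,h:cv2.resize(i[y:y+h,x:x+w],(400,300),interpolation=cv2.INTER_CUBIC)[:,:,::-1]
cv2.imwrite("pics/fin.png",np.vstack([np.hstack([f(w,0,0,560,420),f(t,280,130,200,150)]),np.hstack([f(s,220,215,220,165),f(s,180,100,200,150)])]))
print(robot.state()["eef_pos"])
E
```

```text
top 1346 [[-165.8, 74.2], [4.1, 72.2], [2.0, -196.8], [-166.8, -190.4]]
top 262 [[112.7, 155.6], [128.5, 100.9], [74.9, 86.5], [59.2, 140.8]]
wrist 7026 [[-26.7, -195.2], [-24.1, 7.3], [4.6, 2.8], [8.8, -202.2]]
wrist 2850 [[-24.3, 4.7], [-23.9, 62.2], [5.0, 58.2], [6.6, 0.0]]
wrist 3762 [[-164.4, 58.8], [-26.0, 58.3], [-23.6, 44.5], [-164.3, 45.0]]
[ 0.40319179 -0.21324028  0.14886376]
```

View pics/fin.png

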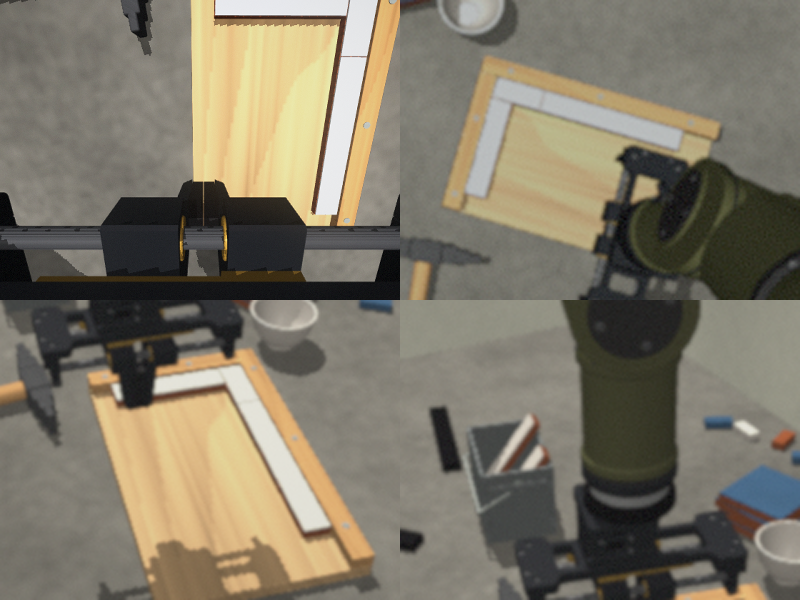

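The strip lies glaze up, flush with the batten and butted to the set piece with only a hairline joint. The bucket is upright with both offcuts in it, and the robot is touching nothing.

```bash
python3 -c "
from station import robot
print(robot.hand_in())"
```

```text
the job is handed in; nothing more can be done
None
```

The long strip is laid glazed face up on the board, tight against the far batten and butted to the short set piece; the bucket is upright with both offcuts in it, and the job is handed in at about 30 s.

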